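# Open the jar of bolts on the dressing table

### The job

First swing the lamp's arm aside, about a quarter turn, so that its shade is well clear of the square glass jar. Then take the jar by its screwed-on metal cap and slide it along the table, without lifting or tipping it, until one flat side rests squarely against the facing long side of the green tray tower to brace it; there unscrew the tight cap (anticlockwise from above), stop turning when the thread lets go, and leave the jar standing against the tower. Finish while still holding the cap level just above the jar's open mouth, a finger's breadth or two clear of it, and leave everything else on the table where it is.

Things in the scene. Friction and masses are not known exactly. Their poses are not given: they have to be found in the camera images.
- lamp: desk lamp fixed to the table: round grey base 140 mm across and 20 mm high, upright post 18 mm thick up to 245 mm. Origin at the centre of the base's underside, z up.
- lamp_arm (a joint): swing of the lamp's level arm about the upright post (rad). 0: the arm points along the lamp's own +y axis; growing values swing it clockwise seen from above, towards the lamp's +x; it can go 1.6 rad either way, with a stiff pivot (0.15 N m of friction) that stays where it is left.
- lamp_hinge (a point): point on the pivot axis at the height of the arm's centre line, 227 mm above the table. The arm is a straight aluminium tube 14 mm thick that runs level from here to the shade.
- lamp_head (a point): end of the lamp's arm, 220 mm from the pivot axis, on the arm's centre line, at the middle of the round shade. The shade is a grey cone 90 mm across at its lower rim, and reaches from 44 mm below to 12 mm above this point.
- tower: small green plastic stacking tray tower, two tiers, fixed to the table: 160 mm long (its x), 120 mm wide (its y), 57 mm high, with flat upright long sides at its y = +60 mm and -60 mm. Origin at the centre of its underside, z up. The jar starts off its -y side.
- jar: square glass jar with steel bolts inside, closed by the cap, about 0.6 kg, loose on the table. Body 84 x 84 mm with flat sides facing its own x and y, 64 mm high, then a round neck 46 mm across to the rim at 88.5 mm. Origin at the centre of its underside, z up. Unbraced, it turns along with the cap.
- jar_mouth (a point): centre of the jar's rim, 88.5 mm above the jar's underside. A springy liner inside the cap presses on this rim and, when the thread lets go, pushes the cap up about 1.5 mm more.
- cap: round ribbed metal twist-off cap on the square jar, 60 mm across, 20 mm high, 65 g. Origin at the centre of its lower edge, z up; tight, the origin is 76 mm above the jar's underside and its axes are parallel to the jar's. Stiff to turn (0.2 to 0.5 N m); three lugs: rises 1.5 mm while it turns, lets go 0.85 rad anticlockwise from tight, lifts off at 0.9 to 1.6 rad (1.2 best), then jams.
- screwdriver: screwdriver with a black rubber handle, 190 mm long, lying on the table; leave it alone
- handle: chrome cabinet handle, a 140 mm bow 34 mm high standing on its two feet; leave it alone
- magnet: small steel horseshoe magnet lying flat, about 48 x 37 x 12 mm; leave it alone
- round_jar: round glass jar with a closed lid, 66 mm across, 85 mm high; leave it alone
- perfume: amber glass scent bottle with a black cap, 30 x 55 mm, 102 mm high; leave it alone
- hairbrush: wooden paddle hairbrush with dark bristles, 220 mm long, lying on its back; leave it alone
- dowel_box: little open cardboard carton, 100 x 70 x 35 mm; leave it alone
Things that resemble listed ones, but are neither listed nor needed, are in the scene too. What is shaped like the cap but orange or purple is not meant.

How it is judged:
By the outcome, as a careful person would: the job done as asked, in the order asked, and still so for the second after the job is handed in, while the arm keeps its last pose, push and grip.
It also fails if it takes over 58 s, if anything falls off the work surface, if the arm or the gripper's body presses on something with over 40 N, if the wrist force passes 120 N, or if a joint passes its speed limit or range.

### The arm

A 6-joint arm with a two-finger parallel gripper is mounted at the origin on the work surface. World frame = base frame: x ahead of the robot, y to its left, z up, the work surface at z = 0. Lengths are in m, angles in rad, forces in N, time in s.
With the tool pointing down it reaches from about 0.375 to 0.9 m from the base axis. Payload 3.1 kg.
Tool frame: the origin (TCP) lies midway between the tips of the shut fingers; the grasp point (between the pads) lies 19 mm behind it; z points along the fingers, y is the direction in which the jaws open and shut (so a half turn about z gives the same grasp; the last joint's range is limited). The gripper opens to 85 mm and grips with 20 to 120 N. Pads are 22 mm wide; open, the fingers measure 114 mm over their backs; the gripper's body (76 mm by 85 mm) begins 54 mm behind the grasp point. The pads swing forward as they close: fully open they stand 13 mm farther back than shut.
Start: joints at [1.139, 0.527, 1.433, -0, 1.181, -0.178], TCP at [0.157, 0.605, 0.231] pointing down, gripper open.
Joint ranges: [-3.08, 3.08], [-0.75, 2.2], [0.22, 2.44], [-1.43, 4.57], [0, 2.65], [-2.85, 2.85]. Speed limits (rad/s): [2.79, 2.79, 3.14, 3.14, 3.14, 3.14].

### API

Orientations are given as a unit quaternion [x, y, z, w].
In Python, from station import manip gives the robot as it stands.
- The arm moves only by the tool servo_tool, never from a script. Its argument "increments" is a list of rows, each an object with "hand": the closure, from 0 (fully open) to 1 (shut); "travel": the shift along the tool's x, y, z in mm, a list of three; "yaw": the turn about the tool's z in degrees. A call has 1 to 20 rows; each row shifts and turns the commanded pose from where the row before left it, along the tool's axes as they then stand; what a row does not reach is not made up. A row lasts 1/10 s, in which the tool goes at most 50 mm and 8.59 degrees, less where a joint would pass 70% of its speed; a pose out of reach is approached as far as the arm can. A call with a gripper value outside its range is refused whole. The fingers move at their own pace and stop on an object; "newtons" is the grip in N (left out, the last holds). Time passes only in rows, so rows that do not move let the fingers close. It gives the time, the measured TCP pose, the force and the opening at its end, in the units of the state.
- manip.sense(): the state, without advancing time (a new reading comes with each control period).
- manip.snapshot(name): name is "scene" or "top"; returns a dict with "pixels" (384x512x3 uint8, blue, green, red), "fx", "fy", "cx", "cy" (pixels), "R" (3x3) and "t" (3): a world point X has camera coordinates R X + t. Camera axes: x right, y down, z forward; pixel columns grow to the right and rows downward; lengths in m; the calibration is good to about 2 mm. A picture is of the moment at which its call begins. There is no depth.
- manip.sign_off(): hands the job in, once; it reports no verdict.
The state is a dict: "t": time; "q": joint angles; "qd": joint speeds; "tau": joint torques, N m; "tcp_pos": TCP position; "tool_rot": TCP orientation; "force": force on the tool from outside, world axes, zero at the start; "ft_torque": the same for the moment, N m; "finger_gap": opening from 0.0 (shut) to 1.0 (fully open).
Only numpy, scipy, OpenCV 4.12 (cv2) and the standard library are available. Lean on these libraries where they do the work, as an engineer would, in place of code of your own. Each camera call takes 0.05 s, during which the arm holds its last target.

## Working session

There is one attempt and no reset: what is moved stays moved. The work goes in short steps, Python scripts to look and compute and a tool call to move; the robot and the scene stay as the last step left them, time stands still between calls to the robot, and variables do not carry over. Pictures are saved under pics/ and viewed, and the job is handed in when it is done.

Besides the shell and the picture viewer there is one more tool, called after ">>>" as name([rows], argument=value, ...), one row to a line, values as JSON. servo_tool: Moves the arm, as the interface text tells. Its arguments: {"type":"object","properties":{"increments":{"type":"array","items":{"type":"object","properties":{"hand":{"type":"number"},"travel":{"type":"array","items":{"type":"number"}},"yaw":{"type":"number"}}}},"newtons":{"type":"number"}},"required":["increments"]}

```bash
mkdir -p pics; ls
python3 - <<'E'
from station import manip
import cv2,json,numpy as np
print(manip.sense())
for n in ("scene","top"):
    s=manip.snapshot(n); cv2.imwrite(f"pics/{n}0.png",s["pixels"])
    print(n,{k:np.round(np.array(s[k]),4).tolist() for k in s if k!="pixels"})
E
```

```text
pics
{'t': 0.0, 'q': array([ 1.13849134e+00,  5.28487540e-01,  1.43386296e+00,  7.37852757e-06,
        1.18141430e+00, -1.78477587e-01]), 'qd': array([ 1.18205153e-03, -1.24088727e-03,  1.05599379e-03, -1.23532487e-03,
       -5.27578956e-05, -2.02668083e-03]), 'tau': array([-1.73715271e-04, -4.42350626e+01, -1.78024489e+01, -3.23757204e-04,
        8.39934626e-03,  4.24811333e-06]), 'tcp_pos': array([0.1566022 , 0.60433998, 0.23033301]), 'tool_rot': array([ 1.26574590e-01,  9.91956498e-01, -1.03479250e-03, -3.29798889e-04]), 'force': array([-0.29161627,  0.23340851, -0.24396975]), 'ft_torque': array([-0.02888083, -0.00801716, -0.07383942]), 'finger_gap': 1.0029180574301424}
scene {'fx': 364.5818, 'fy': 364.5818, 'cx': 245.5147, 'cy': 200.8534, 'R': [[-0.7351, 0.6777, -0.0195], [0.4191, 0.4317, -0.7987], [-0.5329, -0.5953, -0.6014]], 't': [0.4318, -0.0938, 1.597]}
top {'fx': 368.8415, 'fy': 368.8415, 'cx': 257.4292, 'cy': 194.0298, 'R': [[0.0271, -0.9995, 0.0156], [-0.9854, -0.0293, -0.1675], [0.1679, -0.0108, -0.9858]], 't': [-0.0337, 0.5531, 1.4111]}
```

Run:
```python
import cv2
for n in ("scene","top"):
    im=cv2.imread(f"pics/{n}0.png"); cv2.imwrite(f"pics/{n}0b.png",cv2.resize(im,(800,600),interpolation=cv2.INTER_CUBIC))
```

```text
(no output)
```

View pics/scene0b.png

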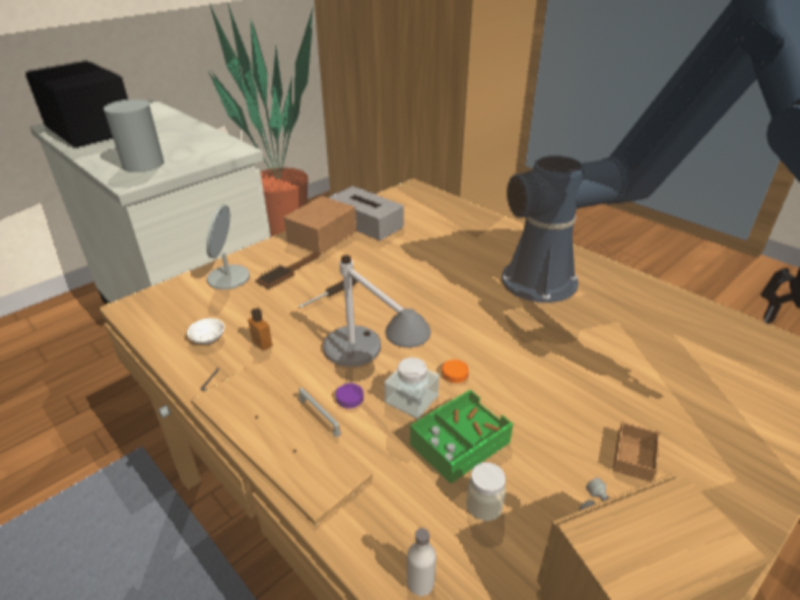

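View pics/top0b.png

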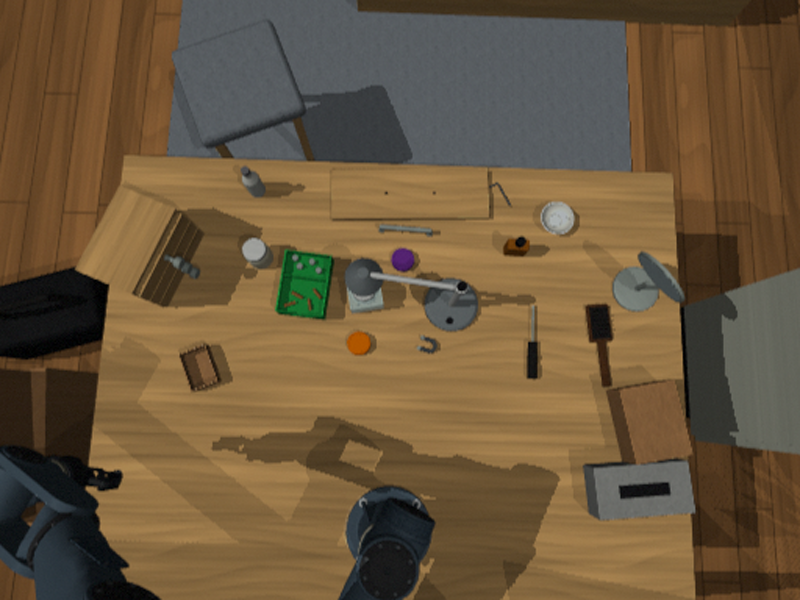

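The scene view shows the lamp with its post at (350,300) and shade at (408,322), the jar at (412,385), and the green tower at (460,435). In the top view the shade at (364,277) covers the jar at (365,295), with the tower at (305,285) and the lamp base at (450,305). The next step is to measure these.

```bash
cat > h.py <<'E'
import cv2,numpy as np
from station import manip
def ray(s,u,v):
    R=np.array(s["R"]);t=np.array(s["t"])
    d=R.T@np.array([(u-s["cx"])/s["fx"],(v-s["cy"])/s["fy"],1.]); return -R.T@t,d/np.linalg.norm(d)
def onz(s,u,v,z):
    c,d=ray(s,u,v); return c+d*(z-c[2])/d[2]
def proj(s,X):
    p=np.array(s["R"])@np.array(X)+np.array(s["t"]); return np.array([s["fx"]*p[0]/p[2]+s["cx"],s["fy"]*p[1]/p[2]+s["cy"]])
def tri(s1,p1,s2,p2):
    c1,d1=ray(s1,*p1);c2,d2=ray(s2,*p2)
    a=np.linalg.lstsq(np.c_[d1,-d2],c2-c1,rcond=None)[0]
    A=c1+a[0]*d1;B=c2+a[1]*d2; return (A+B)/2,np.linalg.norm(A-B)
def crop(s,u0,v0,w,h,name,k=None):
    k=k or min(800/w,600/h); im=s["pixels"][v0:v0+h,u0:u0+w]
    cv2.imwrite("pics/"+name,cv2.resize(im,None,fx=k,fy=k,interpolation=cv2.INTER_CUBIC))
E
python3 - <<'E'
from h import *
a=manip.snapshot("scene");b=manip.snapshot("top")
np.save("a0.npy",a,allow_pickle=True);np.save("b0.npy",b,allow_pickle=True)
crop(a,190,150,160,120,"s1.png"); crop(b,170,145,160,120,"t1.png")
for s,n in((a,'scene'),(b,'top')):
    hsv=cv2.cvtColor(s["pixels"],cv2.COLOR_BGR2HSV)
    m=cv2.inRange(hsv,(45,120,40),(75,255,255))
    if n=='scene': m[:150]=0
    c=max(cv2.findContours(m,0,1)[0],key=cv2.contourArea); r=cv2.minAreaRect(c)
    print(n,r); 
    h=cv2.approxPolyDP(cv2.convexHull(c),3,True)[:,0]; print(h.tolist())
    for z in(0,.057): print(z,[np.round(onz(s,*p,z)[:2],4).tolist() for p in h])
E
```

```text
scene ((297.2665710449219, 275.09100341796875), (44.2407112121582, 53.74232864379883), 55.7131233215332)
[[327, 271], [322, 285], [291, 305], [264, 274], [300, 250]]
0 [[0.482, 0.2739], [0.5396, 0.2985], [0.6653, 0.2823], [0.638, 0.1426], [0.4717, 0.1514]]
0.057 [[0.5283, 0.301], [0.5822, 0.324], [0.6999, 0.3089], [0.6744, 0.1781], [0.5186, 0.1863]]
top ((194.58648681640625, 181.61892700195312), (32.23226547241211, 41.278099060058594), 8.972626686096191)
[[211, 164], [207, 203], [177, 199], [182, 160]]
0 [[0.6819, 0.1767], [0.5189, 0.185], [0.5317, 0.3073], [0.6952, 0.2971]]
0.057 [[0.6676, 0.1698], [0.5108, 0.1778], [0.5232, 0.2954], [0.6804, 0.2856]]
```

View pics/s1.png

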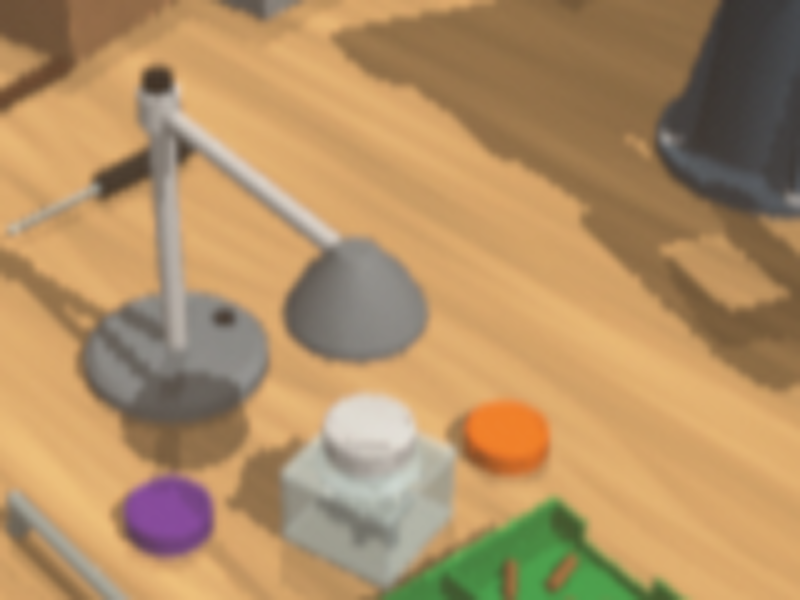

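View pics/t1.png

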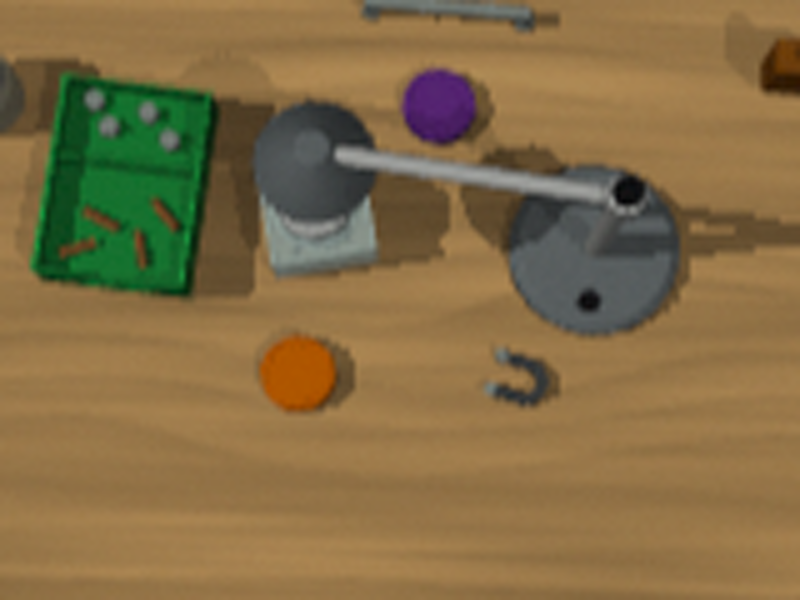

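Run:
```python
from h import *
a=np.load("a0.npy",allow_pickle=True).item();b=np.load("b0.npy",allow_pickle=True).item()
A=lambda x,y:(x/5+190-.4,y/5+150-.4)
B=lambda x,y:(x/5+170-.4,y/5+145-.4)
print("post top",tri(a,A(157,75),b,B(630,190)))
print("base top centre",onz(b,*B(595,250),.02),onz(a,*A(176,352),.02))
print("shade top", onz(b,*B(312,145),.239))
print("shade rim centre", onz(b,*B(315,160),.183), onz(a,*A(356,312),.19))
print("tube", onz(b,*B(340,154),.227),onz(b,*B(600,190),.227))
# jar: cap top centre/lower rim in scene
print("cap top",onz(a,*A(371,427),.096))
for p in [(275,272),(377,260),(370,200),(264,205)]: print("jar top-corner",onz(b,*B(*p),.064))
for p in [(283,478),(388,520),(455,455)]: print("jar scene top corner",onz(a,*A(*p),.064))
for p in [(284,540),(386,583),(452,512)]: print("jar scene base corner",onz(a,*A(*p),.0))
print(B(0,0))
print("tower scene corners .057", [onz(a,*A(*p),.057)[:2] for p in[(555,500)]])
```

```text
post top (array([ 0.56158788, -0.14416348,  0.25283442]), np.float64(0.0016851455687441899))
base top centre [ 0.55986593 -0.14395499  0.02      ] [ 0.56943738 -0.13299798  0.02      ]
shade top [0.59009106 0.07386431 0.239     ]
shade rim centre [0.59173073 0.07469776 0.183     ] [0.58894244 0.07662453 0.19      ]
tube [0.58697801 0.05486323 0.227     ] [ 0.56688032 -0.12684907  0.227     ]
cap top [0.58268751 0.0848487  0.096     ]
jar top-corner [0.52755377 0.1093996  0.064     ]
jar top-corner [0.53936259 0.03038728 0.064     ]
jar top-corner [0.58684111 0.0374319  0.064     ]
jar top-corner [0.58035287 0.12022737 0.064     ]
jar scene top corner [0.63362736 0.05528187 0.064     ]
jar scene top corner [0.61146144 0.12937586 0.064     ]
jar scene top corner [0.5370331 0.1179159 0.064    ]
jar scene base corner [0.62956666 0.05015798 0.        ]
jar scene base corner [6.07562184e-01 1.25149420e-01 1.11022302e-16]
jar scene base corner [0.52838846 0.1104196  0.        ]
(169.6, 144.6)
tower scene corners .057 [array([0.51586169, 0.18642326])]
```

>>> servo_tool([
  {"travel": [-12,-12,0],"hand": 1},
  {"travel": [-25,-25,0],"hand": 1},
  {"travel": [-27,-27,0],"hand": 1},
  {"travel": [-27,-27,0],"hand": 1},
  {"travel": [-27,-27,0],"hand": 1},
  {"travel": [-27,-27,0],"hand": 1},
  {"travel": [-27,-27,0],"hand": 1},
  {"travel": [-27,-27,0],"hand": 1},
  {"travel": [-27,-27,0],"hand": 1},
  {"travel": [-27,-27,0],"hand": 1},
  {"travel": [-27,-27,0],"hand": 1},
  {"travel": [-27,-27,0],"hand": 1},
  {"travel": [-27,-27,0],"hand": 1},
  {"travel": [-27,-27,0],"hand": 1},
  {"travel": [-27,-27,0],"hand": 1},
  {"travel": [-27,-27,0],"hand": 1},
  {"travel": [-27,-27,5],"hand": 1},
  {"travel": [-27,-27,8],"hand": 1},
  {"travel": [-25,-25,8],"hand": 1},
  {"travel": [-13,-13,4],"hand": 1},
])

```text
schema error: expected keys hand, travel, yaw
```

>>> servo_tool([
  {"travel": [-12,-12,0],"hand": 1,"yaw": 0},
  {"travel": [-25,-25,0],"hand": 1,"yaw": 0},
  {"travel": [-27,-27,0],"hand": 1,"yaw": 0},
  {"travel": [-27,-27,0],"hand": 1,"yaw": 0},
  {"travel": [-27,-27,0],"hand": 1,"yaw": 0},
  {"travel": [-27,-27,0],"hand": 1,"yaw": 0},
  {"travel": [-27,-27,0],"hand": 1,"yaw": 0},
  {"travel": [-27,-27,0],"hand": 1,"yaw": 0},
  {"travel": [-27,-27,0],"hand": 1,"yaw": 0},
  {"travel": [-27,-27,0],"hand": 1,"yaw": 0},
  {"travel": [-27,-27,0],"hand": 1,"yaw": 0},
  {"travel": [-27,-27,0],"hand": 1,"yaw": 0},
  {"travel": [-27,-27,0],"hand": 1,"yaw": 0},
  {"travel": [-27,-27,0],"hand": 1,"yaw": 0},
  {"travel": [-27,-27,0],"hand": 1,"yaw": 0},
  {"travel": [-27,-27,0],"hand": 1,"yaw": 0},
  {"travel": [-27,-27,5],"hand": 1,"yaw": 0},
  {"travel": [-27,-27,8],"hand": 1,"yaw": 0},
  {"travel": [-25,-25,8],"hand": 1,"yaw": 0},
  {"travel": [-13,-13,4],"hand": 1,"yaw": 0},
])

```text
t: 2.2
tcp_pos: [0.5217, -0.0156, 0.2058]
tool_rot: [0.128, 0.992, -0.0, 0.0]
force: [-0.6, 0.3, 0.8]
finger_gap: 0.001
```

>>> servo_tool([
  {"travel": [0,0,0],"hand": 1,"yaw": -7},
  {"travel": [-9,2,0],"hand": 1,"yaw": 0},
  {"travel": [-10,2,0],"hand": 1,"yaw": 0},
  {"travel": [-10,2,0],"hand": 1,"yaw": 0},
  {"travel": [-7,2,0],"hand": 1,"yaw": 0},
  {"travel": [-7,0.6,0],"hand": 1,"yaw": 3},
  {"travel": [-11.4,1.1,0],"hand": 1,"yaw": 5},
  {"travel": [-11.4,1.1,0],"hand": 1,"yaw": 5},
])

```text
t: 3.0
tcp_pos: [0.5867, -0.0118, 0.2062]
tool_rot: [0.18, 0.984, 0.0, -0.001]
force: [-0.7, 1.7, -0.7]
finger_gap: 0.0
```

Run:
```python
from h import *
b=manip.snapshot("top");crop(b,170,125,160,120,"t2.png");print(manip.sense()["q"],manip.sense()["ft_torque"])
```

```text
[-2.11356175e-01  5.08124433e-01  1.55190730e+00  6.02649293e-04
  1.07929901e+00 -1.41824738e+00] [ 0.04502738 -0.02757661  0.02988787]
```

View pics/t2.png

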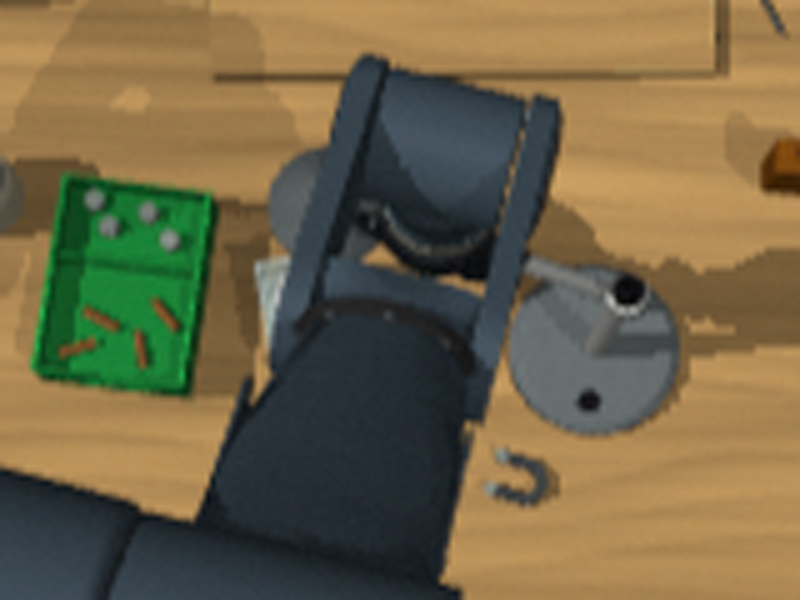

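The arm tube now runs from (620,290) to the shade at (320,210) in the crop, so the lamp is swinging. I'll continue.

>>> servo_tool([
  {"travel": [-11.4,1.1,0],"hand": 1,"yaw": 5},
  {"travel": [-11.4,1.1,0],"hand": 1,"yaw": 5},
  {"travel": [-11.4,1.1,0],"hand": 1,"yaw": 5},
  {"travel": [-11.4,1.1,0],"hand": 1,"yaw": 5},
  {"travel": [-11.4,1.1,0],"hand": 1,"yaw": 5},
  {"travel": [-11.4,1.1,0],"hand": 1,"yaw": 5},
  {"travel": [-11.4,1.1,0],"hand": 1,"yaw": 5},
  {"travel": [-11.4,1.1,0],"hand": 1,"yaw": 5},
  {"travel": [-11.4,1.1,0],"hand": 1,"yaw": 5},
])

```text
t: 3.95
tcp_pos: [0.6696, -0.0697, 0.2063]
tool_rot: [0.542, 0.84, 0.001, -0.0]
force: [-0.0, 1.5, 0.3]
finger_gap: 0.001
```

>>> servo_tool([
  {"travel": [-11.4,1.1,0],"hand": 1,"yaw": 5},
  {"travel": [-11.4,1.1,0],"hand": 1,"yaw": 5},
  {"travel": [-11.4,1.1,0],"hand": 1,"yaw": 5},
  {"travel": [-11.4,1.1,0],"hand": 1,"yaw": 5},
  {"travel": [-11.4,1.1,0],"hand": 1,"yaw": 5},
  {"travel": [-11.4,1.1,0],"hand": 1,"yaw": 5},
  {"travel": [-5,0.4,0],"hand": 1,"yaw": 2},
  {"travel": [0,0,0],"hand": 1,"yaw": 0},
])

```text
t: 4.75
tcp_pos: [0.6893, -0.1411, 0.2062]
tool_rot: [0.752, 0.659, -0.0, -0.0]
force: [-0.7, -0.2, 0.7]
finger_gap: -0.0
```

>>> servo_tool([
  {"travel": [20,0,0],"hand": 1,"yaw": 0},
  {"travel": [35,0,-15],"hand": 1,"yaw": 0},
  {"travel": [35,-20,-20],"hand": 0.5,"yaw": 0},
  {"travel": [30,-35,0],"hand": 0,"yaw": 0},
  {"travel": [30,-35,0],"hand": 0,"yaw": 0},
  {"travel": [30,-35,0],"hand": 0,"yaw": 0},
  {"travel": [30,-35,0],"hand": 0,"yaw": 0},
  {"travel": [30,-35,0],"hand": 0,"yaw": 0},
  {"travel": [30,-35,0],"hand": 0,"yaw": 0},
  {"travel": [30,-35,0],"hand": 0,"yaw": 0},
  {"travel": [20,-20,0],"hand": 0,"yaw": 0},
])

```text
t: 5.85
tcp_pos: [0.4445, 0.2169, 0.2414]
tool_rot: [0.751, 0.661, -0.001, -0.001]
force: [-0.0, -0.4, 1.0]
finger_gap: 0.997
```

Run:
```python
from h import *
a=manip.snapshot("scene");b=manip.snapshot("top")
np.save("a1.npy",a,allow_pickle=True);np.save("b1.npy",b,allow_pickle=True)
crop(a,190,150,160,120,"s3.png"); crop(b,170,125,160,120,"t3.png");crop(a,235,210,100,75,"s3j.png");crop(b,180,150,80,60,"t3j.png")
s=manip.sense();print(s["q"],s["tcp_pos"],s["finger_gap"])
```

```text
[2.27846689e-01 3.40161483e-01 1.73900227e+00 1.51379982e-03
 1.06468918e+00 3.51641870e-01] [0.44451455 0.21741915 0.24147747] 1.0003163075900154
```

View pics/s3.png

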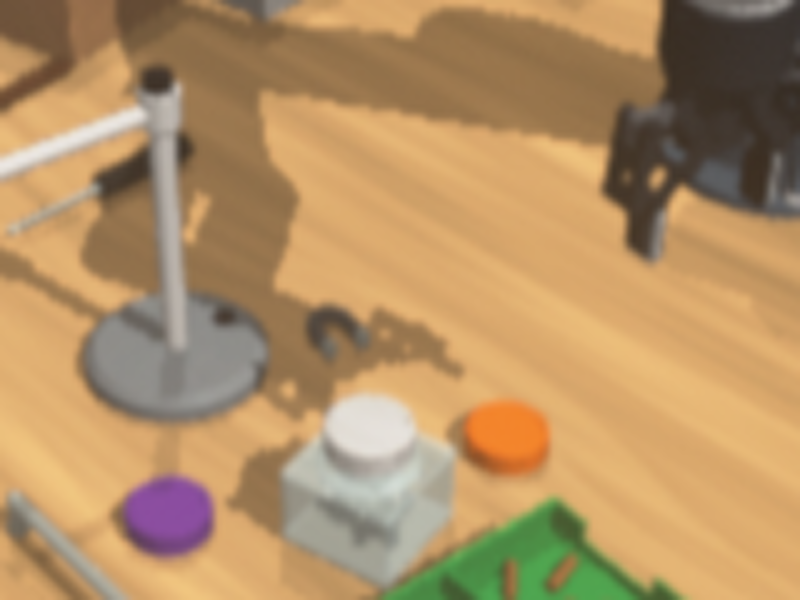

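View pics/t3.png

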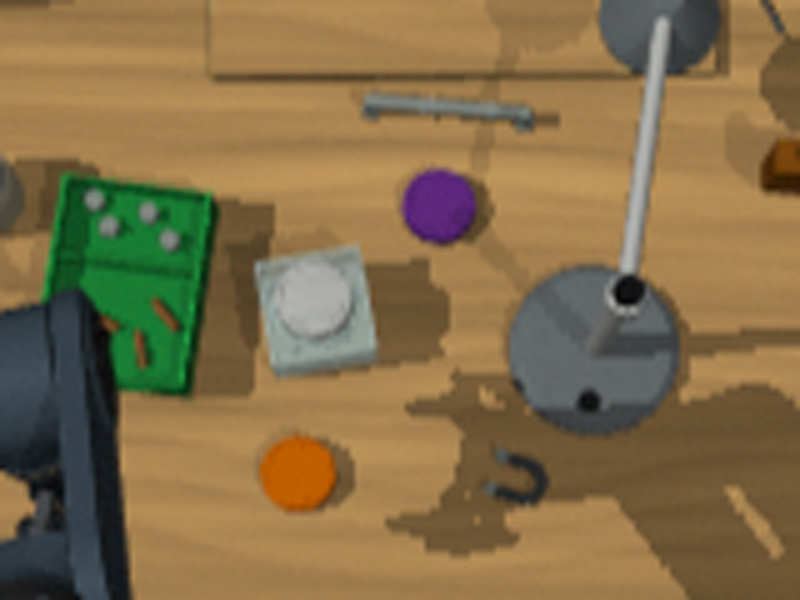

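View pics/s3j.png

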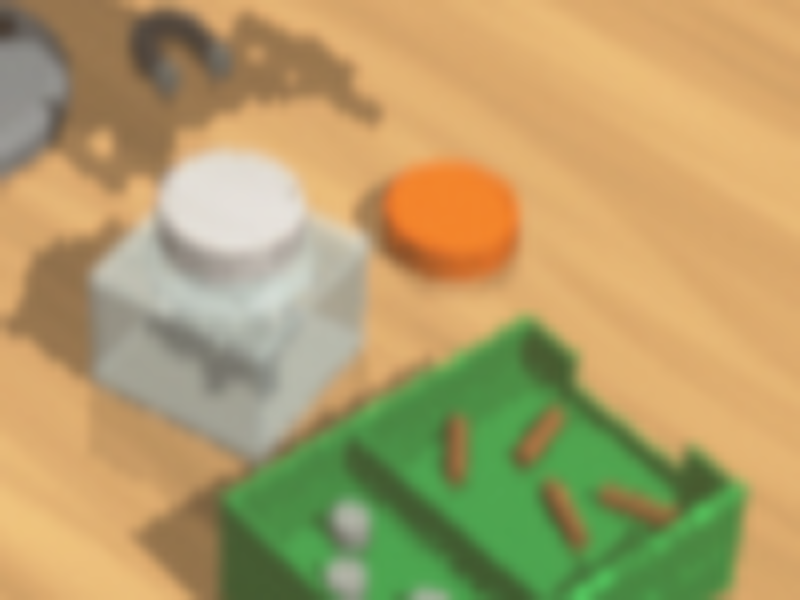

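View pics/t3j.png

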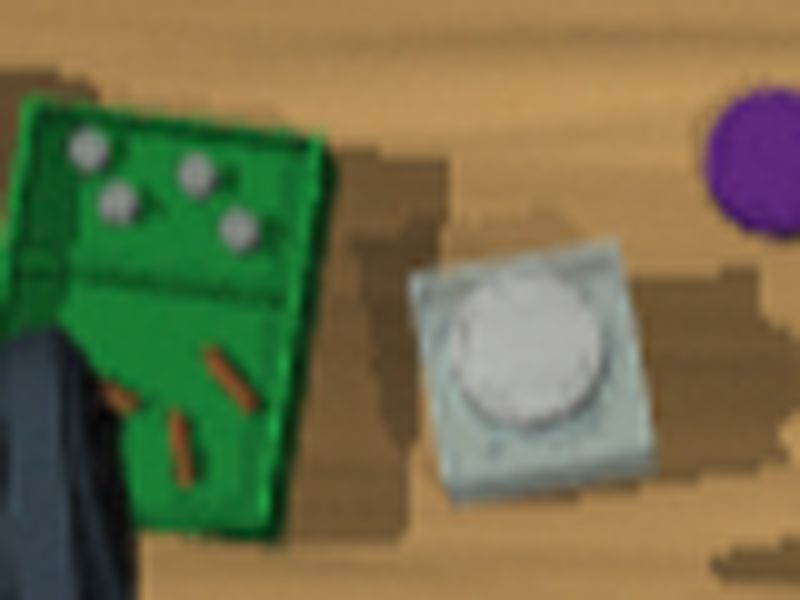

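Run:
```python
from h import *
a=np.load("a1.npy",allow_pickle=True).item();b=np.load("b1.npy",allow_pickle=True).item();b0=np.load("b0.npy",allow_pickle=True).item()
print("cams",ray(a,0,0)[0],ray(b,0,0)[0])
# cap centre top
hsv=cv2.cvtColor(b["pixels"],cv2.COLOR_BGR2HSV)
g=lambda x,y:(x/10+180-.45,y/10+150-.45)
s8=lambda x,y:(x/8+235-.44,y/8+210-.44)
print("cap top view",onz(b,*g(529,345),.096)[:2], "scene",onz(a,*s8(232,202),.096)[:2])
print("jar top corners z.064")
P=[onz(b,*g(*p),.064)[:2] for p in[(413,275),(612,243)]]
Q=[onz(b,*g(*p),.064)[:2] for p in[(440,484),(650,452)]]
print(np.round(P,4),np.round(Q,4))
S=[onz(a,*s8(*p),.064)[:2] for p in[(92,278),(260,352),(368,240)]]; print(np.round(S,4))
S=[onz(a,*s8(*p),0)[:2] for p in[(95,378),(262,458),(365,348)]]; print(np.round(S,4))
# tower edges: rows profile of greenness
px=b0["pixels"].astype(float); gr=px[:,:,1]-np.maximum(px[:,:,2],px[:,:,0])
R=[];L=[]
for v in range(166,200):
    row=gr[v]; th=15
    idx=np.where(row[170:220]>th)[0]+170
    j=idx[-1]; R.append((j+(row[j]-th)/(row[j]-row[j+1]),v)); j=idx[0]; L.append((j-(row[j]-th)/(row[j]-row[j-1]),v))
for n,E in(("R",R),("L",L)):
    vx,vy,x0,y0=cv2.fitLine(np.float32(E),cv2.DIST_HUBER,0,.01,.01).ravel()
    for z in (0,.057):
        p=onz(b0,x0,y0,z);q=onz(b0,x0+vx*10,y0+vy*10,z);d=(q-p)[:2];d*=np.sign(d[0]);n2=np.array([-d[1],d[0]])/np.linalg.norm(d)
        print(n,z,"ang",np.degrees(np.arctan2(d[1],d[0])),"pt",p[:2],"offset",n2@p[:2])
print(np.round(gr[182,200:216]))
# scene rim line
T=[onz(a,*s8(*p),.057)[:2] for p in[(225,495),(530,318),(745,490)]];print(np.round(T,4))
```

```text
cams [1.20773367 0.69860481 0.89383711] [ 0.30912419 -0.0021851   1.4841729 ]
cap top view [0.58144156 0.07929282] scene [0.58260424 0.08366837]
jar top corners z.064
[[0.6144 0.1278]
 [0.6296 0.0501]] [[0.5316 0.1137]
 [0.5466 0.0324]]
[[0.6311 0.0519]
 [0.6117 0.1289]
 [0.5335 0.1144]]
[[0.627  0.0475]
 [0.6083 0.1282]
 [0.5316 0.1143]]
R 0 ang -5.30933993388539 pt [0.59063902 0.17620978] offset 0.23010731697341788
R 0.057 ang -5.309339933885403 pt [0.57982738 0.16935848] offset 0.22228498289652382
L 0 ang -5.099881902526971 pt [0.61131806 0.30679891] offset 0.3599258047218043
L 0.057 ang -5.099881902527003 pt [0.59971223 0.29493231] offset 0.3470745122207464
[ 67.  66.  68.  67.  68.  68.  60.  61.  65.  57.  29.   8. -21. -22.
 -22. -22.]
[[0.67   0.1681]
 [0.5144 0.186 ]
 [0.5262 0.302 ]]
```

>>> servo_tool([
  {"travel": [-10,13,0],"hand": 0,"yaw": 0},
  {"travel": [-20,25,0],"hand": 0,"yaw": 0},
  {"travel": [-24,31,0],"hand": 0,"yaw": 0},
  {"travel": [-24,31,0],"hand": 0,"yaw": 0},
  {"travel": [-22,29,0],"hand": 0,"yaw": 0},
  {"travel": [-12,17,20],"hand": 0,"yaw": 0},
  {"travel": [-5,7,30],"hand": 0,"yaw": 0},
  {"travel": [0,0,30],"hand": 0,"yaw": 0},
  {"travel": [0,0,15],"hand": 0,"yaw": 0},
  {"travel": [0,0,5],"hand": 0,"yaw": 0},
])

```text
t: 6.95
tcp_pos: [0.5852, 0.0757, 0.1389]
tool_rot: [0.753, 0.658, -0.001, -0.001]
force: [-0.1, 0.0, -0.4]
finger_gap: 1.001
```

Run:
```python
from h import *
a=manip.snapshot("scene")
crop(a,215,170,120,90,"s4.png")
s=manip.sense();print(s["q"],s["tcp_pos"],s["tool_rot"],s["force"])
```

```text
[-5.97654952e-02  5.99893567e-01  1.60312648e+00 -4.66470561e-04
  9.41160162e-01  7.37569582e-02] [0.5853428  0.07606146 0.13931621] [ 0.75261258  0.65846229 -0.00105345 -0.00077432] [-0.15475577 -0.70697587  0.5333145 ]
```

View pics/s4.png

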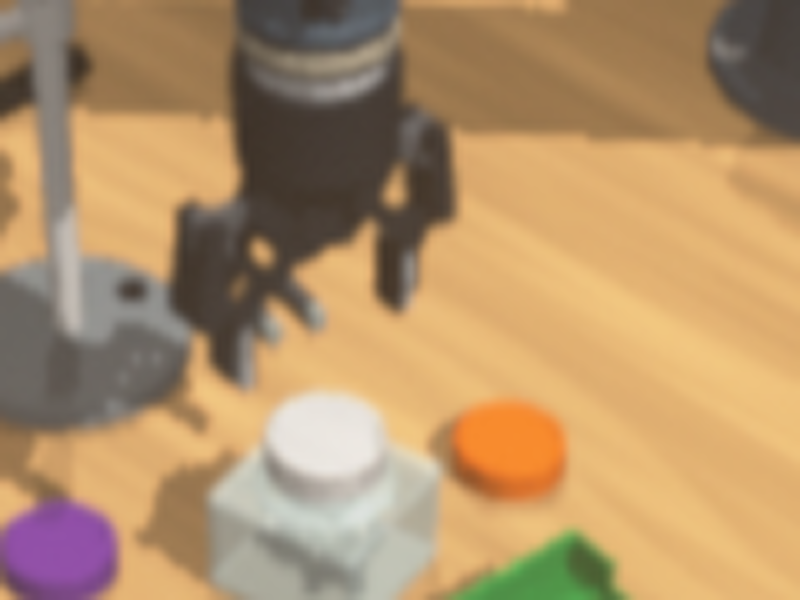

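The open jaws stand above the cap (white disc at (325,440) in the crop). I'll correct by about 5 mm and go down.

>>> servo_tool([
  {"travel": [4.5,-4.4,0],"hand": 0,"yaw": 0},
  {"travel": [0,0,15],"hand": 0,"yaw": 0},
  {"travel": [0,0,15],"hand": 0,"yaw": 0},
  {"travel": [0,0,15],"hand": 0,"yaw": 0},
  {"travel": [0,0,15],"hand": 0,"yaw": 0},
  {"travel": [0,0,10],"hand": 0,"yaw": 0},
  {"travel": [0,0,6],"hand": 0,"yaw": 0},
  {"travel": [0,0,0],"hand": 0,"yaw": 0},
])

```text
t: 7.8
tcp_pos: [0.5814, 0.083, 0.0653]
tool_rot: [0.752, 0.659, -0.0, -0.0]
force: [-1.3, -0.1, -0.3]
finger_gap: 1.001
```

Run:
```python
from h import *
a=manip.snapshot("scene")
crop(a,215,170,120,90,"s5.png")
s=manip.sense();print(s["q"],s["tcp_pos"],s["tool_rot"],s["force"])
```

```text
[-4.84445063e-02  7.07767069e-01  1.65326870e+00  1.02817753e-05
  7.79932033e-01  8.30515950e-02] [0.58172441 0.08292911 0.06567084] [7.52038765e-01 6.59118804e-01 2.27219662e-04 2.14461165e-04] [-0.83231547  0.22767519  0.13121858]
```

View pics/s5.png

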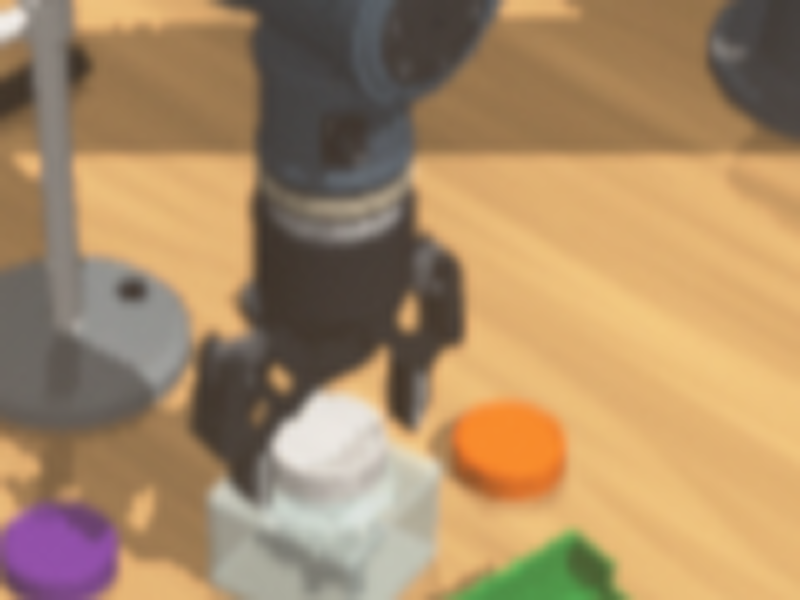

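The fingers straddle the cap. I'll lower 2 mm and close.

>>> servo_tool([
  {"travel": [-1.5,0,2],"hand": 0,"yaw": 0},
  {"travel": [0,0,0],"hand": 1,"yaw": 0},
  {"travel": [0,0,0],"hand": 1,"yaw": 0},
  {"travel": [0,0,0],"hand": 1,"yaw": 0},
  {"travel": [0,0,0],"hand": 1,"yaw": 0},
  {"travel": [0,0,0],"hand": 1,"yaw": 0},
  {"travel": [0,0,0],"hand": 1,"yaw": 0},
], newtons=60)

```text
t: 8.55
tcp_pos: [0.5818, 0.0813, 0.0641]
tool_rot: [0.752, 0.659, 0.001, 0.001]
force: [-1.5, -0.1, 5.6]
finger_gap: 0.688
```

Run:
```python
from h import *
a=manip.snapshot("scene")
crop(a,215,170,120,90,"s6.png")
s=manip.sense();print(s["tcp_pos"],s["tool_rot"],s["force"],s["ft_torque"],s["finger_gap"])
```

```text
[0.58179747 0.08128419 0.06411538] [7.52059563e-01 6.59094702e-01 4.94971724e-04 5.85509972e-04] [-0.09932472 -0.15083099  5.12291845] [-0.10197765  0.10123361 -0.06540915] 0.6827335413637985
```

View pics/s6.png

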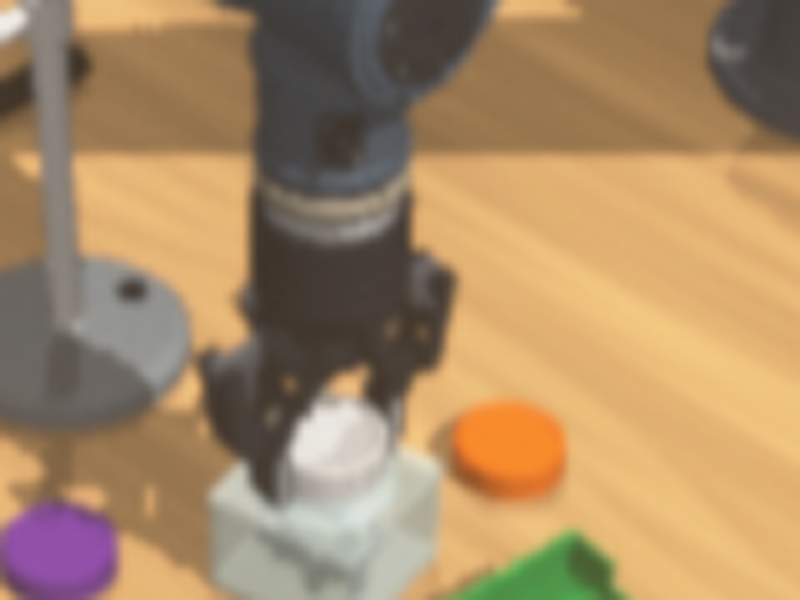

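>>> servo_tool([
  {"travel": [0,0,0],"hand": 1,"yaw": 1},
  {"travel": [0,0,0],"hand": 1,"yaw": 2},
  {"travel": [0,0,0],"hand": 1,"yaw": 2.5},
  {"travel": [0,0,0],"hand": 1,"yaw": 2.5},
  {"travel": [0,0,0],"hand": 1,"yaw": 2.5},
  {"travel": [0,0,0],"hand": 1,"yaw": 2.5},
  {"travel": [0,0,0],"hand": 1,"yaw": 2},
  {"travel": [0,0,0],"hand": 1,"yaw": 1.5},
  {"travel": [1.9,-0.6,0],"hand": 1,"yaw": 0},
  {"travel": [3.8,-1.3,0],"hand": 1,"yaw": 0},
  {"travel": [3.8,-1.3,0],"hand": 1,"yaw": 0},
  {"travel": [3.8,-1.3,0],"hand": 1,"yaw": 0},
  {"travel": [3.8,-1.3,0],"hand": 1,"yaw": 0},
  {"travel": [3.8,-1.3,0],"hand": 1,"yaw": 0},
  {"travel": [3.8,-1.3,0],"hand": 1,"yaw": 0},
  {"travel": [3.8,-1.3,0],"hand": 1,"yaw": 0},
  {"travel": [2,-0.7,0],"hand": 1,"yaw": 0},
  {"travel": [0,0,0],"hand": 1,"yaw": 0},
])

```text
t: 10.4
tcp_pos: [0.585, 0.1127, 0.0641]
tool_rot: [0.839, 0.545, 0.0, 0.001]
force: [0.4, -2.7, 5.5]
finger_gap: 0.688
```

Run:
```python
from h import *
a=manip.snapshot("scene");b=manip.snapshot("top");np.save("a2.npy",a,allow_pickle=True);np.save("b2.npy",b,allow_pickle=True)
crop(a,235,210,100,75,"s7.png");crop(b,170,145,80,60,"t7.png")
s=manip.sense();print(s["q"],s["tcp_pos"],s["tool_rot"],s["force"],s["ft_torque"],s["finger_gap"])
```

```text
[ 0.00349284  0.71719705  1.63327432 -0.00184613  0.78938254  0.42371928] [0.58494032 0.11265493 0.06412214] [8.38683240e-01 5.44618433e-01 3.76164030e-04 1.02198818e-03] [-0.53763466 -4.01532001  6.23707668] [-0.42191532  0.0946861   0.07441436] 0.6852278862658321
```

View pics/s7.png

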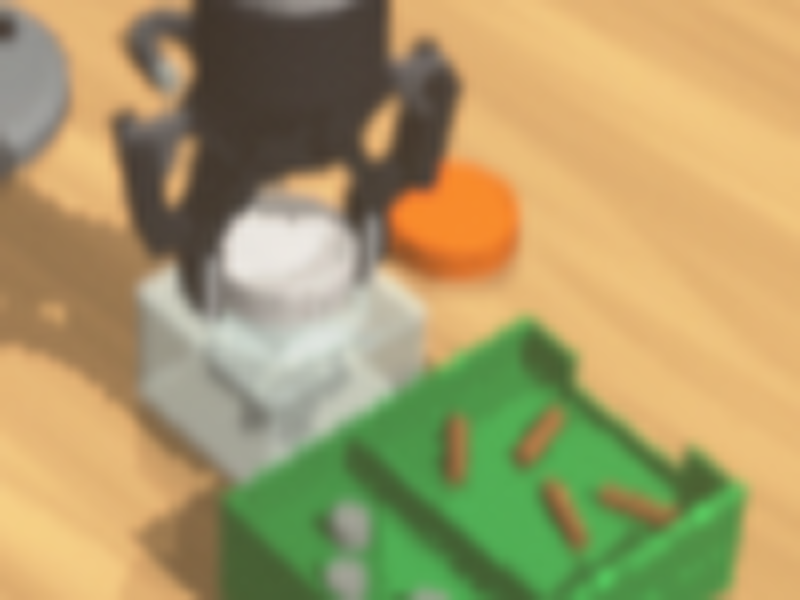

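View pics/t7.png

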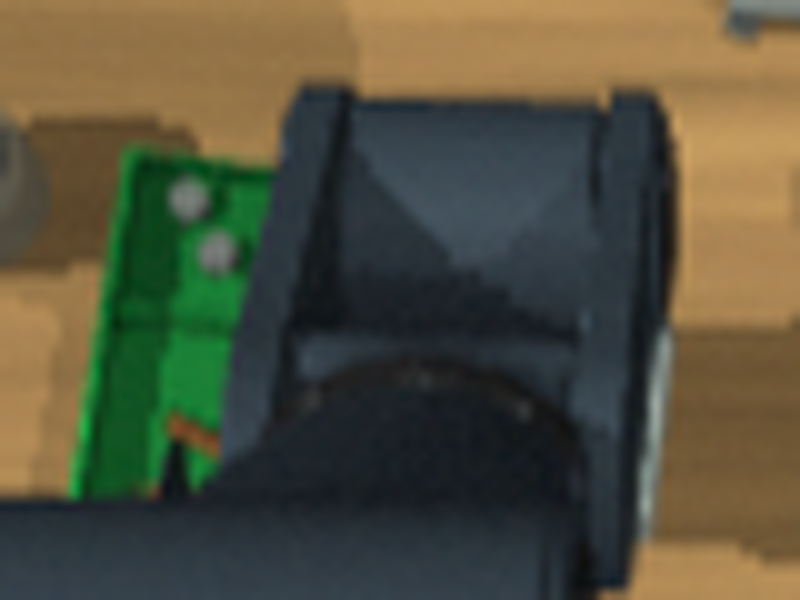

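Run:
```python
from h import *
a=np.load("a2.npy",allow_pickle=True).item();b=np.load("b2.npy",allow_pickle=True).item()
s8=lambda x,y:(x/8+235-.44,y/8+210-.44); g=lambda x,y:(x/10+170-.45,y/10+145-.45)
L=onz(a,*s8(140,290),.064);R=onz(a,*s8(425,312),.064);d=(L-R)[:2];print(L,R,np.hypot(*d),"yaw",np.degrees(np.arctan2(d[1],d[0]))+45, "mid",(L+R)[:2]/2)
for z in(.064,0):
  p=onz(b,*g(672,330),z);q=onz(b,*g(645,530),z);d=(p-q)[:2];print("edge ang",np.degrees(np.arctan2(d[1],d[0])),p,q)
for (p,q) in [((125,150),(75,495))]:
  p=onz(b,*g(*p),.057);q=onz(b,*g(*q),.057);d=(p-q)[:2];print("tower L ang",np.degrees(np.arctan2(d[1],d[0])))
```

```text
[0.62180701 0.07056167 0.064     ] [0.54789012 0.15900473 0.064     ] 0.11526439934303497 yaw -5.112584381930702 mid [0.58484857 0.1147832 ]
edge ang -5.434011367979324 [0.61425688 0.06528626 0.064     ] [0.53435154 0.0728874  0.064     ]
edge ang -5.434011367979316 [0.62800766 0.06832685 0.        ] [0.54450139 0.07627054 0.        ]
tower L ang -4.4979672565856195
```

>>> servo_tool([
  {"travel": [1.9,-0.65,0],"hand": 1,"yaw": 0},
  {"travel": [2.8,-1,0],"hand": 1,"yaw": 0},
  {"travel": [2.8,-1,0],"hand": 1,"yaw": 0},
  {"travel": [2.8,-1,0],"hand": 1,"yaw": 0},
  {"travel": [1.9,-0.65,0],"hand": 1,"yaw": 0},
  {"travel": [1.9,-0.65,0],"hand": 1,"yaw": 0},
  {"travel": [0.95,-0.32,0],"hand": 1,"yaw": 0},
])

```text
t: 11.2
tcp_pos: [0.5862, 0.1281, 0.0641]
tool_rot: [0.839, 0.545, 0.0, 0.001]
force: [-1.1, -4.7, 5.4]
finger_gap: 0.688
```

>>> servo_tool([
  {"travel": [0.95,-0.32,0],"hand": 1,"yaw": 0},
  {"travel": [0.95,-0.32,0],"hand": 1,"yaw": 0},
  {"travel": [0.95,-0.32,0],"hand": 1,"yaw": 0},
])

```text
t: 11.5
tcp_pos: [0.5864, 0.131, 0.0641]
tool_rot: [0.839, 0.545, -0.0, 0.001]
force: [-0.2, -5.2, 6.5]
finger_gap: 0.687
```

>>> servo_tool([
  {"travel": [0.7,-0.24,0],"hand": 1,"yaw": 0},
  {"travel": [0.7,-0.24,0],"hand": 1,"yaw": 0},
])

```text
t: 11.7
tcp_pos: [0.5866, 0.1324, 0.0641]
tool_rot: [0.839, 0.545, -0.0, 0.001]
force: [-0.4, -4.4, 6.5]
finger_gap: 0.684
```

>>> servo_tool([
  {"travel": [0.7,-0.24,0],"hand": 1,"yaw": 0},
  {"travel": [0.7,-0.24,0],"hand": 1,"yaw": 0},
])

```text
t: 11.9
tcp_pos: [0.5865, 0.1331, 0.0642]
tool_rot: [0.839, 0.545, -0.001, 0.002]
force: [-1.7, -9.4, 6.9]
finger_gap: 0.69
```

>>> servo_tool([
  {"travel": [0.7,-0.24,0],"hand": 1,"yaw": 0},
  {"travel": [0,0,0],"hand": 1,"yaw": 0},
])

```text
t: 12.1
tcp_pos: [0.5864, 0.1334, 0.0642]
tool_rot: [0.839, 0.545, -0.001, 0.002]
force: [-1.8, -8.6, 7.1]
finger_gap: 0.691
```

Run:
```python
from h import *
a=manip.snapshot("scene");b=manip.snapshot("top")
crop(a,235,210,100,75,"s8.png");crop(b,170,145,80,60,"t8.png")
np.save("a3.npy",a,allow_pickle=True)
s=manip.sense();print(s["q"],s["tcp_pos"],s["tool_rot"],s["force"],s["ft_torque"],s["finger_gap"])
```

```text
[ 0.04001226  0.72265202  1.6166238  -0.0054399   0.80217565  0.46246956] [0.58638177 0.13340271 0.06425168] [ 0.83861368  0.5447231  -0.00093478  0.00171897] [-1.77918722 -9.44004693  6.38902009] [-1.36954458  0.21558345 -0.13518841] 0.6863551812255417
```

View pics/s8.png

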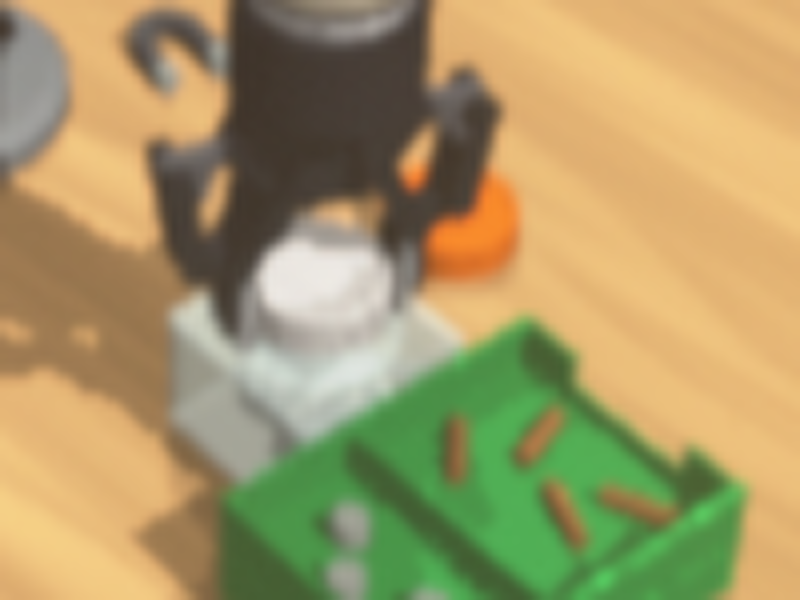

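View pics/t8.png

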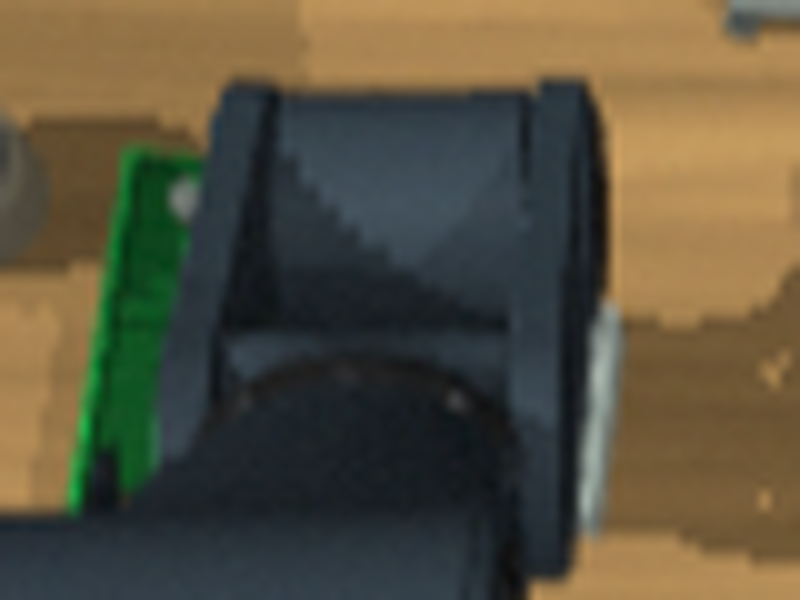

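The jar's flat side is against the tower: the rim line from (225,490) to (460,345) meets the jar body, and the reaction force is about 9 N. I'll press slightly harder, tighten the grip and start unscrewing.

>>> servo_tool([
  {"travel": [0.7,-0.24,0],"hand": 1,"yaw": 0},
  {"travel": [0.7,-0.24,0],"hand": 1,"yaw": 0},
  {"travel": [0,0,0],"hand": 1,"yaw": 0},
], newtons=90)

```text
t: 12.5
tcp_pos: [0.5862, 0.1346, 0.0644]
tool_rot: [0.839, 0.545, -0.001, 0.002]
force: [-1.8, -9.3, 8.6]
finger_gap: 0.679
```

Run:
```python
from h import *
s=manip.sense();print(s["tcp_pos"],s["tool_rot"],s["force"],s["ft_torque"],s["finger_gap"])
```

```text
[0.58621439 0.13455026 0.06439151] [ 0.83855532  0.54481177 -0.0013851   0.00178755] [-1.80925006 -9.34175805  8.63399535] [-1.48705049  0.25989625 -0.12489966] 0.6791919969084493
```

The contact reads as tipping-prone: the jaw axis runs along the tower, and the yaw torque suggests contact at one corner. I'll relax the push, release, and re-grip with the jaws across the tower face, which resists tipping.

>>> servo_tool([
  {"travel": [-0.9,0.3,0],"hand": 1,"yaw": 0},
  {"travel": [-0.9,0.3,0],"hand": 1,"yaw": 0},
  {"travel": [-0.5,0.15,-0.8],"hand": 1,"yaw": 0},
])

```text
t: 12.8
tcp_pos: [0.5862, 0.1342, 0.0644]
tool_rot: [0.839, 0.544, 0.0, 0.001]
force: [1.4, -2.3, -1.4]
finger_gap: 0.685
```

Run:
```python
from h import *
s=manip.sense();print(s["tcp_pos"],s["tool_rot"],s["force"],s["ft_torque"],s["finger_gap"])
```

```text
[0.58618026 0.13423554 0.06444069] [8.38938133e-01 5.44226546e-01 4.62637048e-05 5.22828238e-04] [ 1.430387   -2.28556295 -1.37345484] [-0.28027902 -0.1073212  -0.00722831] 0.6846937730222157
```

>>> servo_tool([
  {"travel": [0,0,0],"hand": 0,"yaw": 0},
  {"travel": [0,0,0],"hand": 0,"yaw": 0},
  {"travel": [0,0,0],"hand": 0,"yaw": 0},
  {"travel": [0,0,-15],"hand": 0,"yaw": 0},
  {"travel": [0,0,-25],"hand": 0,"yaw": 0},
  {"travel": [0,0,-25],"hand": 0,"yaw": -4},
  {"travel": [0,0,0],"hand": 0,"yaw": -8},
  {"travel": [0,0,0],"hand": 0,"yaw": -8},
  {"travel": [0,0,0],"hand": 0,"yaw": -8},
  {"travel": [0,0,0],"hand": 0,"yaw": -8},
  {"travel": [0,0,0],"hand": 0,"yaw": -8},
  {"travel": [0,0,0],"hand": 0,"yaw": -8},
  {"travel": [0,0,0],"hand": 0,"yaw": -8},
  {"travel": [0,0,0],"hand": 0,"yaw": -8},
  {"travel": [0,0,0],"hand": 0,"yaw": -6},
])

```text
t: 14.3
tcp_pos: [0.5862, 0.1354, 0.1302]
tool_rot: [0.34, 0.94, 0.0, 0.0]
force: [0.1, 0.5, -0.1]
finger_gap: 1.001
```

Run:
```python
from h import *
a=manip.snapshot("scene");b=manip.snapshot("top")
crop(a,235,210,100,75,"s9.png");crop(b,170,145,80,60,"t9.png")
np.save("a4.npy",a,allow_pickle=True);np.save("b4.npy",b,allow_pickle=True)
s=manip.sense();print(s["t"],s["q"],s["tcp_pos"],s["tool_rot"],s["force"],s["ft_torque"],s["finger_gap"])
```

```text
14.4 [ 4.13362721e-02  6.24223840e-01  1.58274997e+00  9.25971775e-05
  9.33554345e-01 -8.30753556e-01] [0.58617293 0.13536101 0.13011566] [3.42316011e-01 9.39584729e-01 2.37116492e-04 4.77967032e-04] [ 0.24268697  0.09607299 -0.03057529] [ 0.07088282 -0.02744106  0.03429109] 1.0005964552778026
```

View pics/s9.png

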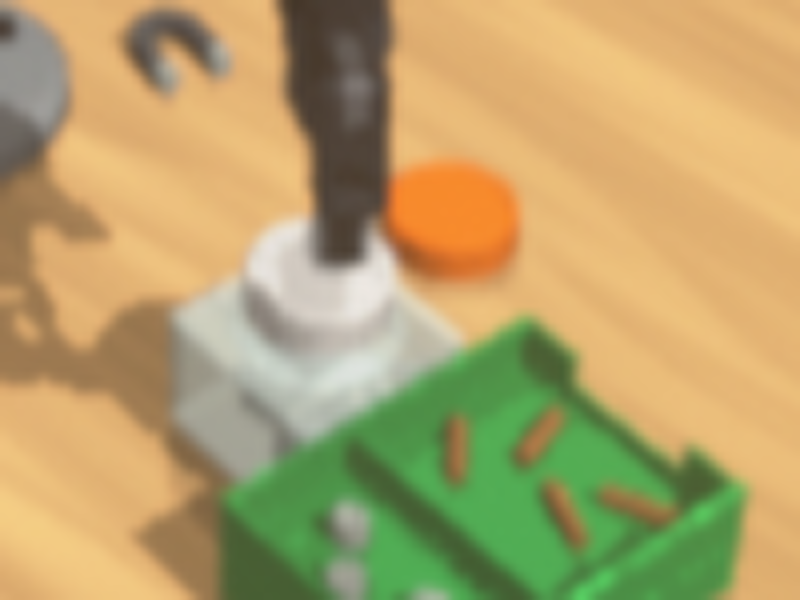

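View pics/t9.png

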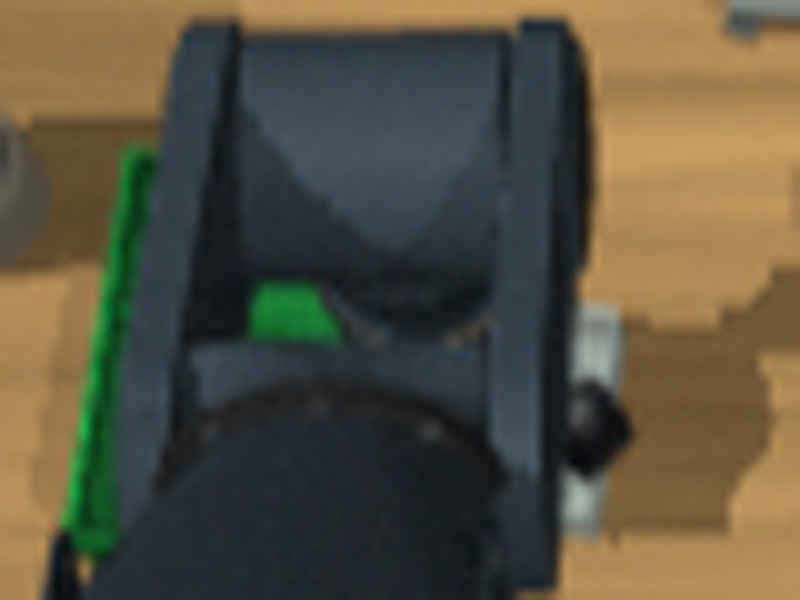

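The jar stands upright, flush to the tower as far as visible (left vertical edge at x=172, near corner meeting the tower at (240,480)). I'll re-grip with the jaws turned.

>>> servo_tool([
  {"travel": [-0.6,-0.8,10],"hand": 0,"yaw": 0},
  {"travel": [0,0,15],"hand": 0,"yaw": 0},
  {"travel": [0,0,15],"hand": 0,"yaw": 0},
  {"travel": [0,0,15],"hand": 0,"yaw": 0},
  {"travel": [0,0,8],"hand": 0,"yaw": 0},
  {"travel": [0,0,3.5],"hand": 0,"yaw": 0},
  {"travel": [0,0,0],"hand": 0,"yaw": 0},
])

```text
t: 15.1
tcp_pos: [0.5857, 0.1341, 0.0621]
tool_rot: [0.343, 0.94, -0.0, -0.0]
force: [0.3, -0.4, 0.8]
finger_gap: 0.999
```

>>> servo_tool([
  {"travel": [0,0,0],"hand": 1,"yaw": 0},
  {"travel": [0,0,0],"hand": 1,"yaw": 0},
  {"travel": [0,0,0],"hand": 1,"yaw": 0},
  {"travel": [0,0,0],"hand": 1,"yaw": 0},
  {"travel": [0,0,0],"hand": 1,"yaw": 0},
  {"travel": [0,0,0],"hand": 1,"yaw": 0},
], newtons=90)

```text
t: 15.7
tcp_pos: [0.5858, 0.1335, 0.0639]
tool_rot: [0.342, 0.94, -0.0, 0.0]
force: [-2.1, -2.9, 5.5]
finger_gap: 0.68
```

Run:
```python
from h import *
s=manip.sense();print(s["t"],s["tcp_pos"],s["tool_rot"],s["force"],s["ft_torque"],s["finger_gap"])
```

```text
15.7 [0.58577239 0.13354652 0.06387455] [ 3.42094738e-01  9.39665317e-01 -4.67305557e-04  2.52482656e-04] [-2.13309032 -2.93643014  5.50024458] [-0.42019874  0.36677048  0.03137779] 0.6797747459795654
```

>>> servo_tool([
  {"travel": [0.6,0.8,0],"hand": 1,"yaw": 0},
  {"travel": [0.3,0.4,0],"hand": 1,"yaw": 0},
  {"travel": [0,0,0],"hand": 1,"yaw": 0},
])

```text
t: 16.0
tcp_pos: [0.5858, 0.1336, 0.0639]
tool_rot: [0.342, 0.94, -0.002, 0.0]
force: [-2.8, -7.3, 6.5]
finger_gap: 0.684
```

Run:
```python
from h import *
s=manip.sense();print(s["t"],s["tcp_pos"],s["tool_rot"],s["force"],s["ft_torque"],s["finger_gap"])
```

```text
16.0 [0.58577736 0.13357608 0.06385529] [ 3.41832632e-01  9.39759453e-01 -1.57184302e-03  3.88771737e-04] [-2.7837068  -7.26024862  6.45521705] [-1.12897232  0.41669177  0.00190656] 0.6836161816017936
```

>>> servo_tool([
  {"travel": [0.6,0.8,0],"hand": 1,"yaw": 0},
  {"travel": [0.6,0.8,0],"hand": 1,"yaw": 0},
  {"travel": [0.6,0.8,0],"hand": 1,"yaw": 0},
  {"travel": [0,0,0],"hand": 1,"yaw": 0},
])

```text
t: 16.4
tcp_pos: [0.5858, 0.1338, 0.064]
tool_rot: [0.341, 0.94, -0.004, 0.001]
force: [-3.7, -17.3, 7.5]
finger_gap: 0.683
```

Run:
```python
from h import *
s=manip.sense();print(s["t"],s["tcp_pos"],s["tool_rot"],s["force"],s["ft_torque"],s["finger_gap"])
```

```text
16.4 [0.58581538 0.1337825  0.06396727] [ 3.41201968e-01  9.39982408e-01 -3.72661971e-03  6.34880942e-04] [ -3.72978797 -17.34214393   7.54459082] [-2.42940295  0.50085542 -0.04426251] 0.682763305171935
```

Now a solid 17 N brace with almost no yaw torque. I'll unscrew.

>>> servo_tool([
  {"travel": [0,0,0],"hand": 1,"yaw": -1.5},
  {"travel": [0,0,-0.05],"hand": 1,"yaw": -2},
  {"travel": [0,0,-0.08],"hand": 1,"yaw": -2.5},
  {"travel": [0,0,-0.08],"hand": 1,"yaw": -3},
  {"travel": [0,0,-0.09],"hand": 1,"yaw": -3},
  {"travel": [0,0,-0.09],"hand": 1,"yaw": -3},
])

```text
t: 17.0
tcp_pos: [0.5849, 0.1341, 0.0643]
tool_rot: [0.216, 0.976, -0.003, -0.001]
force: [-4.0, -15.2, 8.1]
finger_gap: 0.676
```

Run:
```python
from h import *
s=manip.sense();print(s["t"],s["tcp_pos"],s["tool_rot"],s["force"],s["ft_torque"],s["finger_gap"],np.degrees(2*np.arctan2(*s["tool_rot"][:2])))
```

```text
17.0 [0.58490965 0.13406809 0.06433721] [ 2.15532635e-01  9.76490014e-01 -3.48915563e-03 -8.73145115e-04] [ -3.9822162  -15.17657635   8.11032946] [-2.28790409  0.65059836 -0.28659923] 0.6763505940199035 24.893718988367517
```

Run:
```python
from h import *
a=manip.snapshot("scene")
crop(a,235,210,100,75,"s10.png")
```

```text
(no output)
```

View pics/s10.png

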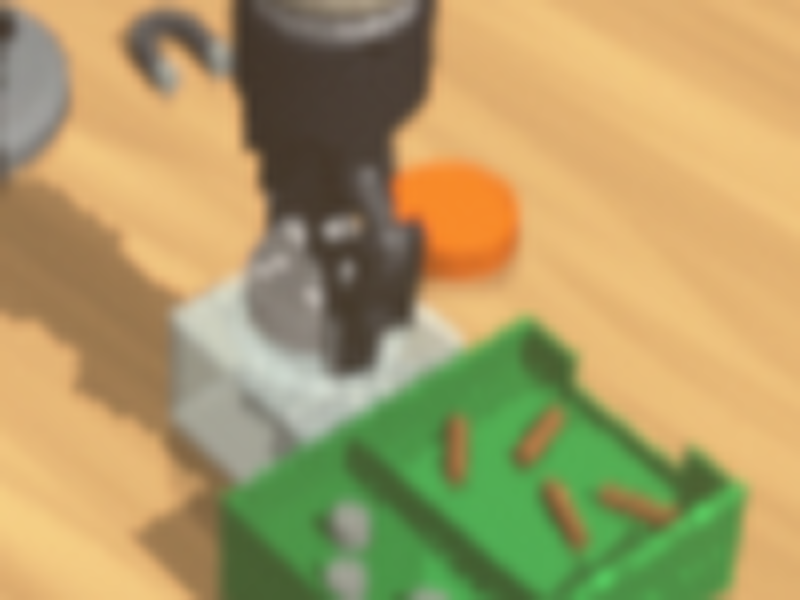

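The jar outline is unchanged (corner at (172,312), tower contact at (240,480)), so it is braced while the cap turns. I'll continue.

>>> servo_tool([
  {"travel": [0,0,-0.09],"hand": 1,"yaw": -3},
  {"travel": [0,0,-0.09],"hand": 1,"yaw": -3},
  {"travel": [0,0,-0.09],"hand": 1,"yaw": -3},
  {"travel": [0,0,-0.09],"hand": 1,"yaw": -3},
  {"travel": [0,0,-0.09],"hand": 1,"yaw": -3},
  {"travel": [0,0,-0.09],"hand": 1,"yaw": -3},
  {"travel": [0,0,-0.09],"hand": 1,"yaw": -3},
  {"travel": [0,0,-0.09],"hand": 1,"yaw": -3},
])

```text
t: 17.85
tcp_pos: [0.5849, 0.1339, 0.0651]
tool_rot: [0.008, 1.0, -0.003, -0.002]
force: [-4.2, -15.5, 8.3]
finger_gap: 0.68
```

Run:
```python
from h import *
s=manip.sense();print(s["t"],s["tcp_pos"],s["tool_rot"],s["force"],s["ft_torque"],s["finger_gap"],np.degrees(2*np.arctan2(*s["tool_rot"][:2])))
```

```text
17.85 [0.58491321 0.13394618 0.06505725] [ 0.00750965  0.99996468 -0.00342714 -0.00158054] [ -4.2400864  -15.53008486   8.34468044] [-2.39659805  0.66985219 -0.28186753] 0.6801465641583045 0.8605571792773451
```

>>> servo_tool([
  {"travel": [0,0,-0.09],"hand": 1,"yaw": -3},
  {"travel": [0,0,-0.09],"hand": 1,"yaw": -3},
  {"travel": [0,0,-0.09],"hand": 1,"yaw": -3},
  {"travel": [0,0,-0.3],"hand": 1,"yaw": -3},
  {"travel": [0,0,-0.3],"hand": 1,"yaw": -3},
  {"travel": [0,0,-0.3],"hand": 1,"yaw": -3},
])

```text
t: 18.45
tcp_pos: [0.5853, 0.1339, 0.0661]
tool_rot: [-0.149, 0.989, -0.003, -0.002]
force: [-3.8, -16.0, 6.4]
finger_gap: 0.679
```

Run:
```python
from h import *
s=manip.sense();print(s["t"],s["tcp_pos"],s["tool_rot"],s["force"],s["ft_torque"],s["finger_gap"],np.degrees(2*np.arctan2(*s["tool_rot"][:2])))
```

```text
18.45 [0.58532335 0.13388528 0.06609326] [-0.14935136  0.98877712 -0.00334525 -0.00167151] [ -3.78464304 -16.03551589   6.42609031] [-2.47794449  0.48682647 -0.14537916] 0.678851583907059 -17.178798725135966
```

The yaw torque dropped, so the thread has let go. I'll turn on to about 1.2 rad and stop.

>>> servo_tool([
  {"travel": [0,0,-0.2],"hand": 1,"yaw": -3},
  {"travel": [0,0,-0.2],"hand": 1,"yaw": -3},
  {"travel": [0,0,-0.2],"hand": 1,"yaw": -3},
  {"travel": [0,0,-0.2],"hand": 1,"yaw": -2.5},
  {"travel": [0,0,0],"hand": 1,"yaw": 0},
])

```text
t: 18.95
tcp_pos: [0.5855, 0.1339, 0.0664]
tool_rot: [-0.247, 0.969, -0.003, -0.002]
force: [-2.4, -16.3, 3.1]
finger_gap: 0.675
```

Run:
```python
from h import *
a=manip.snapshot("scene")
crop(a,235,210,100,75,"s11.png")
s=manip.sense();print(s["t"],s["tcp_pos"],s["tool_rot"],s["force"],s["ft_torque"],s["finger_gap"],np.degrees(2*np.arctan2(*s["tool_rot"][:2])))
```

```text
19.0 [0.58550356 0.13392241 0.06638267] [-0.24702475  0.96900192 -0.00323794 -0.00189094] [ -2.67437579 -14.799954     3.86293332] [-2.42727406  0.37450216 -0.01375961] 0.6807167383825824 -28.603248549280174
```

View pics/s11.png

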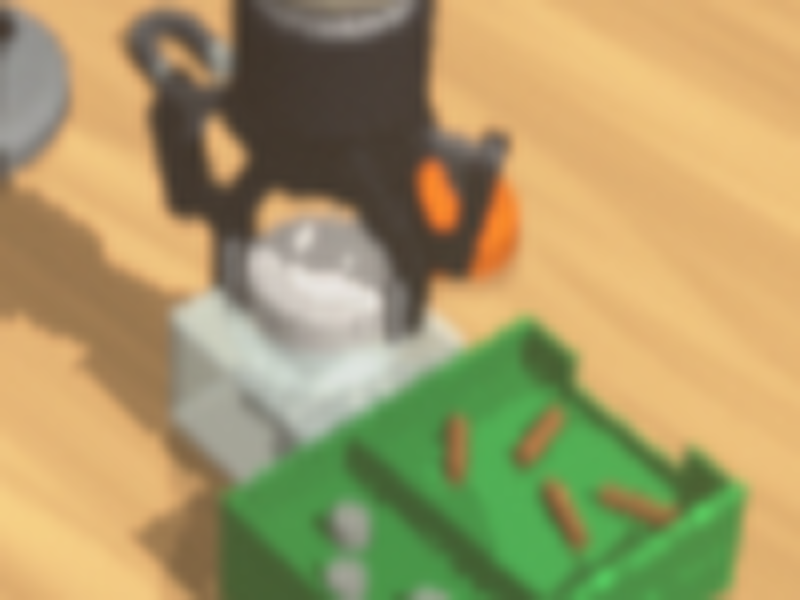

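>>> servo_tool([
  {"travel": [0.6,-0.8,0],"hand": 1,"yaw": 0},
  {"travel": [0.6,-0.8,0],"hand": 1,"yaw": 0},
  {"travel": [0.6,-0.8,0],"hand": 1,"yaw": 0},
  {"travel": [0.3,-0.4,0],"hand": 1,"yaw": 0},
  {"travel": [0,0,0],"hand": 1,"yaw": 0},
])

```text
t: 19.5
tcp_pos: [0.5856, 0.1337, 0.0663]
tool_rot: [-0.246, 0.969, -0.001, -0.0]
force: [-2.1, -6.3, 3.4]
finger_gap: 0.681
```

Run:
```python
from h import *
s=manip.sense();print(s["t"],s["tcp_pos"],s["tool_rot"],s["force"],s["ft_torque"],s["finger_gap"],np.degrees(2*np.arctan2(*s["tool_rot"][:2])))
```

```text
19.5 [0.58559203 0.13365649 0.06634912] [-2.46062757e-01  9.69253277e-01 -1.06056569e-03 -2.83123990e-04] [-2.10986664 -6.28912198  3.36660798] [-1.04819081  0.28494542  0.02741484] 0.6814755557455785 -28.48931366192921
```

>>> servo_tool([
  {"travel": [0.6,-0.8,-0.5],"hand": 1,"yaw": 0},
  {"travel": [0.1,-0.2,-1],"hand": 1,"yaw": 0},
  {"travel": [0,0,-1],"hand": 1,"yaw": 0},
])

```text
t: 19.8
tcp_pos: [0.5854, 0.1336, 0.068]
tool_rot: [-0.246, 0.969, -0.0, -0.0]
force: [0.0, -3.6, -1.7]
finger_gap: 0.679
```

Run:
```python
from h import *
s=manip.sense();print(s["t"],s["tcp_pos"],s["tool_rot"],s["force"],s["ft_torque"],s["finger_gap"],np.degrees(2*np.arctan2(*s["tool_rot"][:2])))
```

```text
19.8 [0.58544245 0.1336171  0.06801186] [-2.45901778e-01  9.69294709e-01 -2.36524497e-04 -1.64658315e-04] [ 0.02632069 -3.57409302 -1.74050985] [-0.61762144 -0.01250942 -0.02693907] 0.6792604601712089 -28.470265776716136
```

>>> servo_tool([
  {"travel": [0,0,-1],"hand": 1,"yaw": 0},
  {"travel": [0,0,-1],"hand": 1,"yaw": 0},
  {"travel": [0,0,-1.5],"hand": 1,"yaw": 0},
])

```text
t: 20.1
tcp_pos: [0.5861, 0.1342, 0.0718]
tool_rot: [-0.246, 0.969, 0.0, 0.001]
force: [1.2, -2.1, -0.4]
finger_gap: 0.684
```

Run:
```python
from h import *
a=manip.snapshot("scene")
crop(a,235,210,100,75,"s12.png")
s=manip.sense();print(s["t"],s["tcp_pos"],s["tool_rot"],s["force"],s["ft_torque"],s["finger_gap"])
```

```text
20.15 [0.58638057 0.13437134 0.07218169] [-2.45641698e-01  9.69360087e-01  1.23184739e-04  1.07828934e-03] [ 1.57649238 -1.91635671 -0.73412326] [-0.31690222 -0.11060454 -0.01873302] 0.6809946720072373
```

View pics/s12.png

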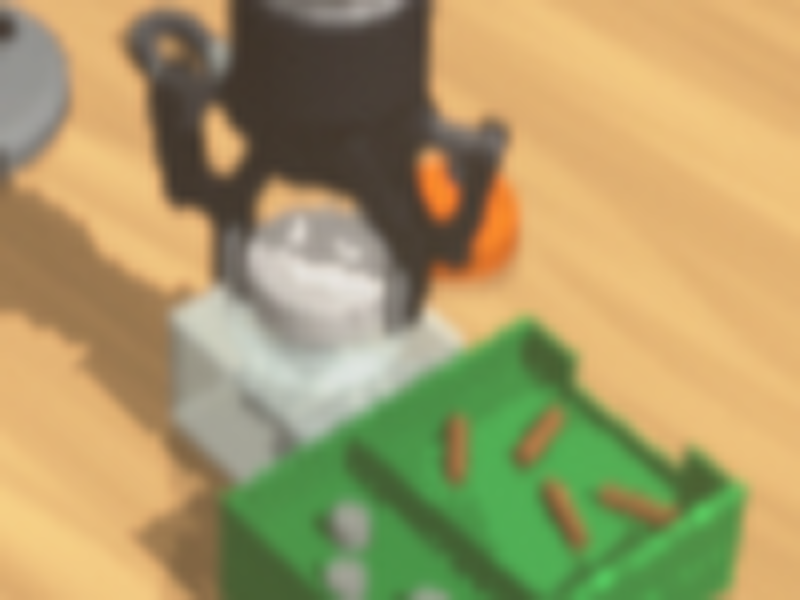

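The jar has not moved and the cap is rising freely. I'll lift to about 20 mm of clearance.

>>> servo_tool([
  {"travel": [0,0,-2],"hand": 1,"yaw": 0},
  {"travel": [0,0,-2],"hand": 1,"yaw": 0},
  {"travel": [0,0,-3],"hand": 1,"yaw": 0},
  {"travel": [0,0,-4],"hand": 1,"yaw": 0},
  {"travel": [0,0,-5],"hand": 1,"yaw": 0},
  {"travel": [0,0,-5],"hand": 1,"yaw": 0},
  {"travel": [0,0,-4],"hand": 1,"yaw": 0},
  {"travel": [0,0,-2],"hand": 1,"yaw": 0},
  {"travel": [0,0,0],"hand": 1,"yaw": 0},
  {"travel": [0,0,0],"hand": 1,"yaw": 0},
])

```text
t: 21.15
tcp_pos: [0.5854, 0.1339, 0.0987]
tool_rot: [-0.246, 0.969, 0.0, -0.0]
force: [0.7, -0.5, 0.2]
finger_gap: 0.68
```

Run:
```python
from h import *
a=manip.snapshot("scene");b=manip.snapshot("top")
crop(a,235,210,100,75,"s13.png");cv2.imwrite("pics/t13.png",cv2.resize(b["pixels"],(800,600)))
crop(b,170,145,80,60,"t13j.png")
np.save("a5.npy",a,allow_pickle=True);np.save("b5.npy",b,allow_pickle=True)
s=manip.sense();print(s["t"],s["tcp_pos"],s["tool_rot"],s["force"],s["ft_torque"],s["finger_gap"])
```

```text
21.25 [0.58532499 0.13390483 0.0984806 ] [-2.45756691e-01  9.69331518e-01  4.93119982e-05 -2.32132317e-04] [ 0.71252235 -0.32689562  0.10630832] [-0.04058758  0.00068655  0.00964696] 0.6812777770373194
```

View pics/s13.png

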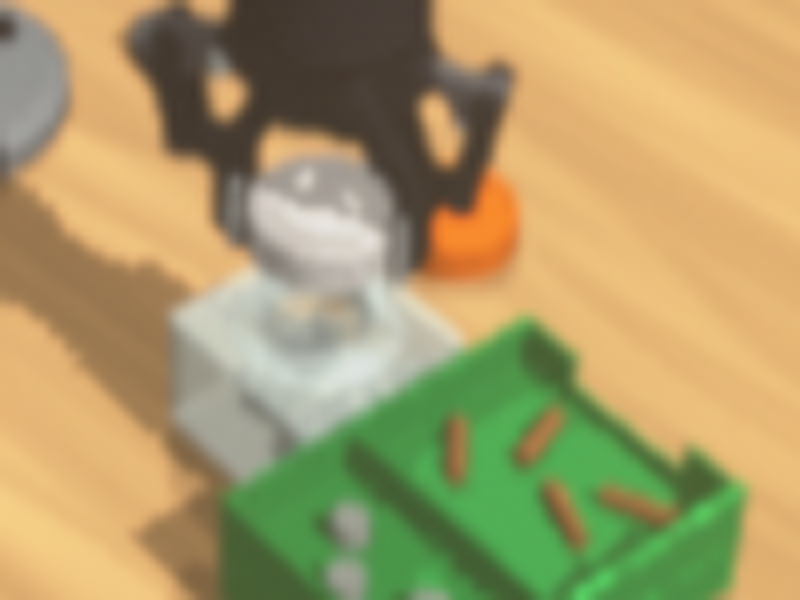

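View pics/t13.png

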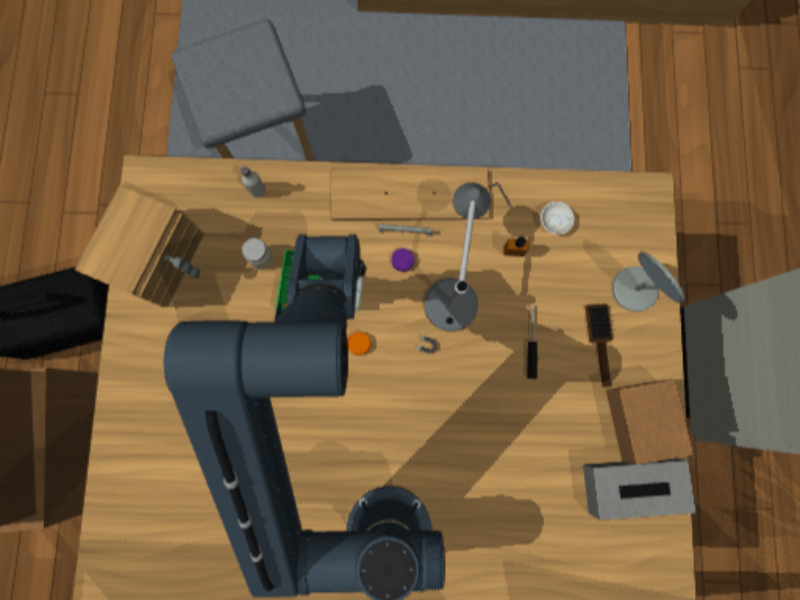

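View pics/t13j.png

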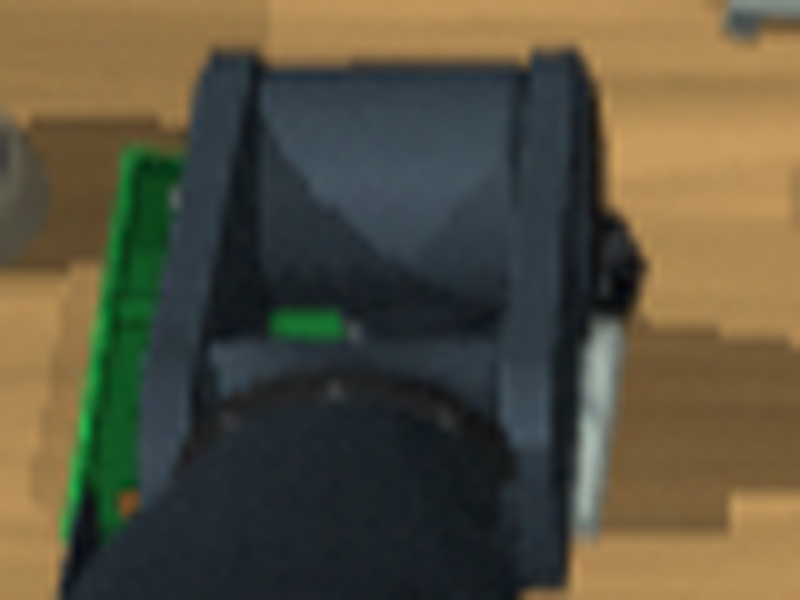

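Run:
```python
from h import *
a=np.load("a5.npy",allow_pickle=True).item();b=np.load("b5.npy",allow_pickle=True).item()
s8=lambda x,y:(x/8+235-.44,y/8+210-.44); g=lambda x,y:(x/10+170-.45,y/10+145-.45)
n=np.array([.0906,.9959])
L=onz(a,*s8(172,313),.064)[:2];R=onz(a,*s8(462,345),.064)[:2];d=L-R;print(L,R,np.hypot(*d),"yaw",np.degrees(np.arctan2(d[1],d[0]))+45,"centre",(L+R)/2,"n",n@(L+R)/2,"face",n@(L+R)/2+.042)
p=onz(b,*g(622,320),.064);q=onz(b,*g(597,533),.064);d=(p-q)[:2];print("edge",np.degrees(np.arctan2(d[1],d[0])))
print("mouth scene",onz(a,*s8(325,300),.0885),"cap lower z .11 centre expected px",proj(a,[.5853,.1339,.1106]),"mouth px",s8(325,300))
manip.sign_off()
```

```text
[0.62161614 0.08907649] [0.55112691 0.18158141] 0.11630086970562947 yaw -7.692409581419234 centre [0.58637152 0.13532895] n 0.18789935979578296 face 0.22989935979578296
edge -4.327133093041617
mouth scene [0.59062977 0.14339282 0.0885    ] cap lower z .11 centre expected px [274.3673551  239.57676833] mouth px (275.185, 247.06)
the job is handed in; nothing more can be done
```

The job is handed in with every step done. The arm is holding the unscrewed cap level above the open jar, which stands against the tower.

**What I did**
- **Lamp:** I pushed its arm about 90° clockwise. The shade ended up well clear of the jar.
- **Slide:** I gripped the cap, turned the jar about 16° and slid it against the tower's facing side.
- **Re-grip:** My first grip had the jaws along the tower, and the forces suggested the jar could tip or was touching at one corner. I released, turned the jaws about 74° and gripped again. After that the jar held steady under a push of about 17 N with almost no twisting.
- **Cap:** I turned it 68.5° anticlockwise (about 1.2 rad). The torque fell from 0.29 N·m to about zero when the thread let go. I then eased off the push and lifted the cap straight up.

**Last checks**
- The cap hangs level about 22 mm above the rim, estimated from the arm's rise and assuming it did not slip in the grip. The remaining force on the tool is under 1 N.
- In the last scene picture, the jar's visible edges have not moved since it was braced.
- The jar's contact face measured within 1 mm of the tower's side.
- The other objects visible in the last top view look unmoved; the carton was hidden behind the arm in that view.
- The clock stood at about 21 s of the 58 s allowed.

**Checks that disagreed**
- Two picture estimates of the jar's final angle gave -4.3° and -7.7°, against about -5.2° for the tower. One of the corners used was nearly hidden, so I relied on the contact forces for squareness.
- A rough by-eye point for the mouth centre came out about 10 mm off the expected position. I did not trust it, because the rim was partly hidden.

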